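# Bobbin tray over the lip and home in the spool rack

### The arm

A 6-joint arm with a two-finger parallel gripper is mounted at the origin on the work surface. World frame = base frame: x ahead of the robot, y to its left, z up, the work surface at z = 0. Lengths are in m, angles in rad, forces in N, time in s.
With the tool pointing down it reaches from about 0.35 to 0.85 m from the base axis. Payload 8.1 kg.
Tool frame: the origin (TCP) lies where the fingers leave the gripper's body, on its centre line; the fingertips stand 84 mm ahead of it and the grasp point (between the pads) lies 65 mm ahead of it; z points along the fingers, y is the line along which they close (so a half turn about z gives the same grasp; the last joint's range is limited). The gripper opens to 93 mm and grips with 3 to 60 N. Pads are 15 mm wide; open, the fingers measure 128 mm over their backs; the gripper's body (75 mm by 188 mm) begins 65 mm behind the grasp point.
Start: joints at [-1.223, 0.13, 1.488, -0, 1.523, -0.085], TCP at [0.252, -0.545, 0.303] pointing down, gripper open.
Joint ranges: [-2.96, 2.96], [-0.89, 2.26], [0.02, 2.5], [-1.34, 4.48], [0, 2.73], [-2.66, 2.66]. Speed limits (rad/s): [2.39, 2.39, 2.79, 3.14, 3.14, 3.14].

### API

Orientations are given as a rotation vector (axis times angle).
In Python, from plant import robot gives the robot as it stands.
- The arm moves only by the shell command python3 -m jog 'ROWS' [FORCE]. ROWS is text: rows parted by semicolons, each of 5 numbers parted by spaces: the opening, from 0 (shut) to 1 (fully open), then the shift along the tool's x, y, z in m, then the turn about the tool's z in degrees. A call has 1 to 10 rows; each row shifts and turns the commanded pose from where the row before left it, along the tool's axes as they then stand; what a row does not reach is not made up. A row lasts 1/12 s, in which the tool goes at most 41.7 mm and 7.16 degrees, less where a joint would pass 70% of its speed; a pose out of reach is approached as far as the arm can. A call with a gripper value outside its range is refused whole. The fingers move at their own pace and stop on an object; FORCE is the grip in N (left out, the last holds). Time passes only in rows, so rows that do not move let the fingers close. It gives the time, the measured TCP pose, the force, the opening and the grip force at its end, in the units of the state.
- robot.read_state(): the state, without advancing time (a new reading comes with each control period).
- robot.read_camera(name): name is "side" or "top"; returns a dict with "color" (420x560x3 uint8, red, green, blue), "intrinsics" (3x3 intrinsics, pixels), "k1" (the pictures are not rectified: a ray, as slopes to the right and down, at radius r is drawn at 1 + k1 r^2 times it, then the intrinsics apply), "pose" (4x4, takes a point from camera to world coordinates). Camera axes: x right, y down, z forward; pixel columns grow to the right and rows downward; lengths in m; the calibration is good to about 2 mm. A picture is of the moment at which its call begins. There is no depth.
- robot.close_job(): hands the job in; it is judged then, once.
The state is a dict: "t": time; "q": joint angles; "dq": joint speeds; "joint_torque": joint torques, N m; "tool_pos": TCP position; "orientation": TCP orientation; "force": force on the tool from outside, world axes, zero at the start; "wrist_torque": the same for the moment, N m; "opening": finger opening in m; "gripper_force": force on a finger pad.
Only numpy, scipy, OpenCV 4.12 (cv2) and the standard library are available. Lean on these libraries where they do the work, as an engineer would, in place of code of your own. Each camera call takes 0.05 s, during which the arm holds its last target. There are 200 camera calls.

### The job

Put the full bobbin tray away in the bay under the spool rack's shelf: tip its leading edge up onto the rack's raised front lip while its tail stays down on the table, then push it in from behind, pressing back the sprung backrest without ramming it onto its stop, until the tail drops behind the lip and the tray sits flat on the bay's floor. The bobbins lie loose, so do not carry the tray through the air or tip it steeply; do not lean on or knock the rack, and leave the things standing around where they are.

Things in the scene. Friction and masses are not known exactly. Their poses are not given: they have to be found in the camera images.
- tray_mid (a point): Loose open black plastic bobbin tray, 140 mm long (its x), 132 wide (y), walls 50 high, 3.5 thick, 0.55 to 0.9 kg. White bobbins fill both compartments to 25 mm above its underside. This point is its centre, 33 mm above the underside; x points to the leading end, which faces the rack at the start (up to 0.3 rad askew, 40 mm to one side), z up.
- tray_rib (a point): Middle of the top of the tray's centre rib, 66 mm above the tray's underside and right above its centre. The rib is 8 mm thick, runs lengthwise (x) for 133 mm and stands 16 mm higher than the walls; it can be pinched across (y) anywhere along its length, with 59 mm of free room either side of it, and 41 mm down to the bobbins. Axes as the tray's.
- tray_front (a point): Middle of the bottom edge of the tray's leading end, 70 mm ahead of the tray's centre. Axes as the tray's.
- tray_tail (a point): Middle of the bottom edge of the tray's tail end, 70 mm behind the tray's centre; the upright tail wall above it is 50 mm high and has a blank white card. Axes as the tray's. While the tray see-saws over the lip this edge can rise to about 28 mm.
- lip (a point): Middle of the spool rack's front lip, at its outer face and top, 16 mm above the table: x points level into the bay (away from the robot), y along the lip, z up. The lip is 8 mm thick with a rolled top; its inner face is at x = 7 mm. Behind it the bay's floor is 4 mm above the table, so the tail drops 12 mm.
- rack: The fixed grey spool rack, 330 mm wide, 205 deep; origin on the table below point lip, same axes. Its bay for the tray is 146 mm wide between upright sides, with flared guides reaching 18 mm out before the lip, 60 mm high. Two thread cones stand on its shelf at y = +-119 mm, to 273 mm above the table.
- shelf_edge (a point): Middle of the top of the upstand along the front of the shelf that roofs the bay: 25 mm further in than the lip's outer face, 150 mm above the table. The upstand reaches down to 112 mm, the shelf's underside is at 120 mm; the shelf is 93 mm deep and the bay is open above behind it. Axes as the rack's.
- cone_a: Loose thread cone 135 mm tall, 68 mm across, standing on the table to the left of the tray; origin under its centre. Leave it.
- cone_b: Loose thread cone 125 mm tall, 66 mm across, standing on the table to the right of the tray; origin under its centre. Leave it.
- needle_box: Loose white open box 85 x 110 x 30 mm with needles, at the left; origin under its centre. Leave it.
- snips: Loose steel thread snips 120 mm long, lying at the left. Leave them.
- driver: Loose screwdriver 170 mm long, lying at the right. Leave it.
- backrest: Sprung steel backrest plate at the bay's far end, 70 mm wide, 11 to 35 mm above the table; origin at the middle of its face, at rest 143 mm from the lip's outer face; it slides back 10 mm to its stop: 3 N to start, 9 N at the end. The 140 mm tray fits behind the lip only with it pressed in 4 mm, and stays so. Pushing takes 6 to 13 N at the tail; the tail may need bearing down to drop.
- guide_bar (a point): Middle of the thread guide bar, a fixed round steel bar 10 mm thick that runs across the whole front of the rack (y), 20 mm out before the lip's outer face and 230 mm above the table, on bent uprights at y = +-163 mm. It stands over the mouth of the bay, so a gripper that works low at the lip must lean back towards the robot beneath it. Axes as the rack's.
Mind the look-alikes: they are no part of the job. What is shaped like the part that bears tray_mid but blue is not meant.

How it is judged:
By the outcome, as a careful person would: the job done as asked, in the order asked, and still so for the second after the job is handed in, with the robot touching nothing.
It also fails if it takes over 46 s, if anything falls off the work surface, if the arm or the gripper's body presses on something with over 40 N, if the wrist force passes 120 N, or if a joint passes its speed limit or range.

## Working session

There is one attempt and no reset: what is moved stays moved. The work goes in short steps, Python scripts to look and compute and a shell command to move; the robot and the scene stay as the last step left them, time stands still between calls to the robot, and variables do not carry over. Pictures are saved under pics/ and viewed, at most 10 in all, crops included, and the job is handed in when it is done.

```bash
ls; mkdir -p pics; python3 - <<'E'
from plant import robot
import cv2
for n in("side","top"):
    c=robot.read_camera(n); cv2.imwrite(f"pics/{n}0.png",c["color"][:,:,::-1]); print(n,c["intrinsics"].round(1).tolist(),c["k1"],c["pose"].round(4).tolist())
s=robot.read_state(); print(s)
E
```

```text
pics
side [[503.9, 0.0, 278.6], [0.0, 503.9, 201.0], [0.0, 0.0, 1.0]] -0.18124566492052316 [[-0.9538, -0.1335, 0.269, 0.1866], [-0.3, 0.4659, -0.8324, 1.1571], [-0.0142, -0.8747, -0.4844, 0.8193], [0.0, 0.0, 0.0, 1.0]]
top [[491.3, 0.0, 281.6], [0.0, 491.3, 210.2], [0.0, 0.0, 1.0]] -0.15916147468803785 [[-0.1102, -0.9708, 0.2129, 0.2869], [-0.9939, 0.1082, -0.0213, 0.0361], [-0.0023, -0.214, -0.9768, 1.4442], [0.0, 0.0, 0.0, 1.0]]
{'t': 0.1, 'q': array([-1.22338740e+00,  1.31102540e-01,  1.48915087e+00, -2.22247950e-05,
        1.52302975e+00, -8.53921118e-02]), 'dq': array([-0.0004073 , -0.00107336, -0.00213619,  0.00242816, -0.00056126,
        0.00069644]), 'joint_torque': array([ 1.91504070e-03, -5.61339390e+01, -4.93094766e+01,  7.71362381e-02,
        2.90601369e-02, -6.38388269e-05]), 'tool_pos': array([ 0.25153891, -0.54431221,  0.30179287]), 'orientation': array([-3.06668568e+00, -6.74191018e-01,  3.81257314e-04]), 'force': array([-0.01592471, -0.09239687, -0.01004653]), 'wrist_torque': array([0.00807007, 0.01182574, 0.01422731]), 'gripper_force': 0.0, 'opening': 0.09312126951796364}
```

View pics/side0.png

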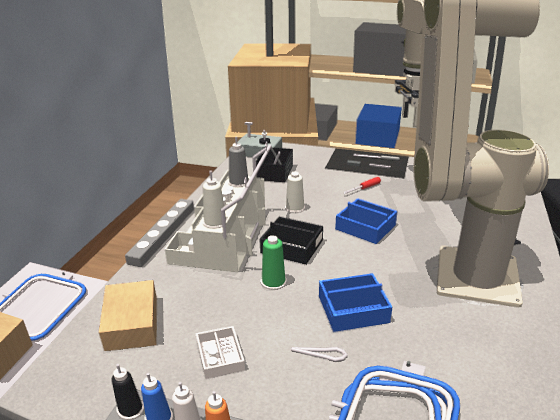

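View pics/top0.png

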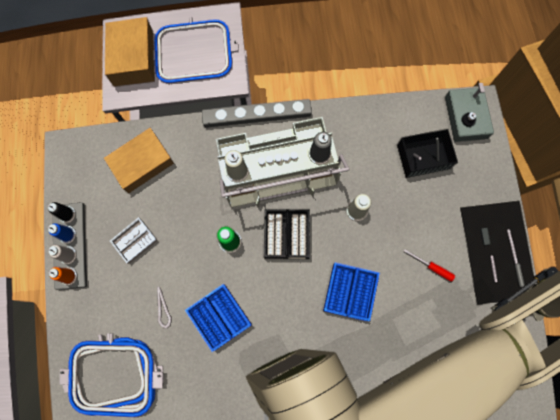

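Candidates, in top-image pixels: black tray with white bobbins at (288,234), blue trays at (219,317) and (351,292), and a black open bin with no bobbins at (427,153). By the description it is the tray at (288,234), in front of the rack, with cone_a (green, 228,239) to its left and cone_b (white, 360,207) to its right. I'll check this in one close crop.

```bash
cat > h.py <<'E'
import numpy as np, cv2
from plant import robot
def cam(n): return robot.read_camera(n)
def proj(c,P):
    P=np.atleast_2d(P); T=np.linalg.inv(c["pose"]); p=P@T[:3,:3].T+T[:3,3]; s=p[:,:2]/p[:,2:]
    s=s*(1+c["k1"]*(s**2).sum(1,keepdims=True)); K=c["intrinsics"]; return s*[K[0,0],K[1,1]]+K[:2,2]
def ray(c,uv):
    K=c["intrinsics"]; d=(np.atleast_2d(uv)-K[:2,2])/[K[0,0],K[1,1]]; s=d.copy()
    for _ in range(20): s=d/(1+c["k1"]*(s**2).sum(1,keepdims=True))
    return np.c_[s,np.ones(len(s))]@c["pose"][:3,:3].T, c["pose"][:3,3]
def at(c,uv,z):
    r,o=ray(c,uv); return o+r*((z-o[2])/r[:,2:])
def crop(c,x0,y0,x1,y1,f,name):
    im=cv2.resize(c["color"][y0:y1,x0:x1,::-1],None,fx=f,fy=f,interpolation=cv2.INTER_CUBIC)
    cv2.imwrite(name,im)
E
python3 - <<'E'
from h import *
import pickle
t=cam("top");s=cam("side"); pickle.dump((t,s),open("c0.pkl","wb"))
a=cv2.resize(t["color"][110:270,205:375,::-1],None,fx=4.6,fy=3.7*4.6/3.7,interpolation=cv2.INTER_CUBIC)
a=cv2.resize(t["color"][140:270,205:375,::-1],None,fx=4.6,fy=4.6,interpolation=cv2.INTER_CUBIC)
cv2.imwrite("pics/t1.png",a)
crop(s,160,130,340,290,3.75-.05,"pics/s1.png")
E
```

```text
(no output)
```

View pics/t1.png

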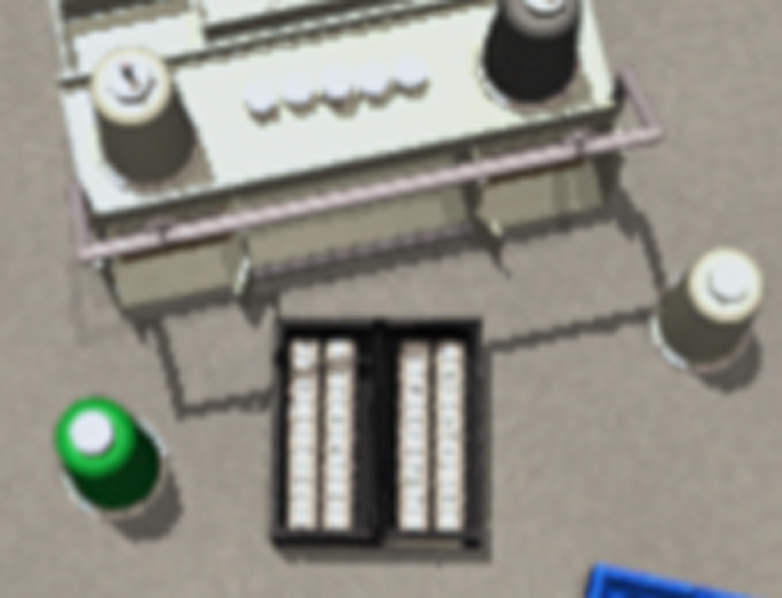

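View pics/s1.png

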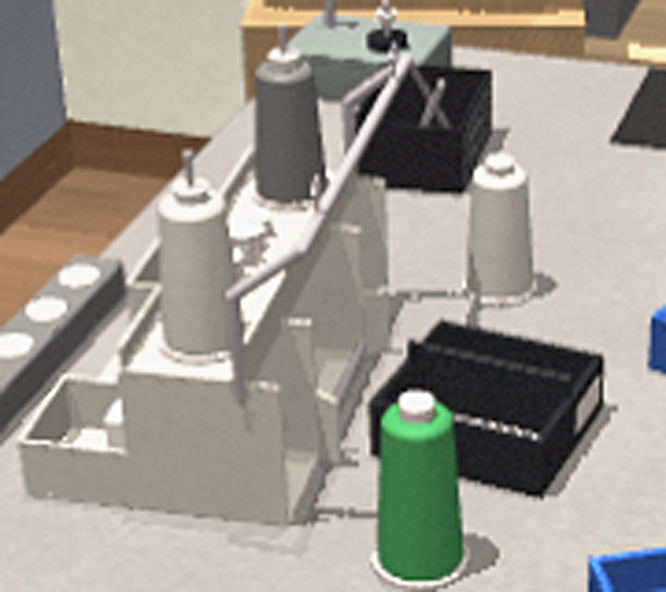

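The crops confirm the choice: a black tray with two bobbin compartments and a centre rib, and a card on the tail that faces the robot. Its top corners in the crop are about (283,320), (480,322), (487,548) and (275,545). The guide bar runs from (85,252) to (657,133). Next I'll fit the poses.

```bash
cat > fit.py <<'E'
from h import *
import pickle
from scipy.optimize import least_squares
t,s=pickle.load(open("c0.pkl","rb"))
T=lambda a:np.array(a,float)/4.6+[205,140]
S=lambda a:np.array(a,float)/3.7+[160,130]
def fit(loc,ct,ls,cs,x0):
    loc=np.array(loc);ls=np.array(ls)
    def W(p,l): c,n=np.cos(p[2]),np.sin(p[2]); return np.c_[p[0]+c*l[:,0]-n*l[:,1],p[1]+n*l[:,0]+c*l[:,1],l[:,2]]
    f=lambda p:np.r_[(proj(t,W(p,loc))-T(ct)).ravel(),(proj(s,W(p,ls))-S(cs)).ravel()]
    r=least_squares(f,x0,x_scale=[.1,.1,.3]); return r.x,f(r.x).reshape(-1,2).round(1).tolist()
tray=fit([(.07,.066,.05),(.07,-.066,.05),(-.07,-.066,.05),(-.07,.066,.05),(-.0665,0,.066)],
 [(283,320),(480,322),(487,548),(275,545),(380,542)],
 [(-.07,-.066,.05),(-.07,.066,.0),(.07,.066,.05),(.07,-.066,.05),(-.07,.066,.05)],[(603,352),(545,495),(372,405),(442,322),(553,438)],[.6,0,0])
rack=fit([(-.02,.163,.23),(-.02,-.163,.23),(.025,.165,.15),(.025,-.165,.15)],[(85,252),(657,133),(95,213),(615,108)],
 [(-.02,.163,.23),(-.02,-.163,.23)],[(234,293),(405,60)],[.75,0,.0])
if __name__=="__main__":
    print(tray);print(rack)
    for n,p in (("cone_a top",((92,432),.135)),("cone_b top",((728,285),.125))): print(n,at(t,T(p[0]),p[1]))
    x,y,a=rack[0];R=np.array([[np.cos(a),-np.sin(a)],[np.sin(a),np.cos(a)]])
    print("tray in rack",(R.T@(tray[0][:2]-[x,y])),tray[0][2]-a)
    print("lip px",proj(t,[[*( [x,y]+R@[0,yy]),.016] for yy in(.073,-.073)])*4.6-np.array([205,140])*4.6)
E
python3 fit.py
```

```text
(array([ 0.5192483 , -0.00408623, -0.10358231]), [[-1.8, 0.8], [0.8, 0.0], [0.2, -1.1], [-0.1, -0.1], [0.3, -1.5], [1.3, 0.3], [0.8, 0.6], [0.6, -0.9], [0.5, -0.9], [-1.1, 1.0]])
(array([ 0.65075503, -0.00145393,  0.05099416]), [[-3.5, -5.1], [-2.8, 1.1], [-4.9, -4.8], [0.4, -0.5], [11.1, -11.0], [0.3, 1.1]])
cone_a top [[0.52385934 0.1668926  0.135     ]]
cone_b top [[ 0.57256206 -0.22024346  0.125     ]]
tray in rack [-0.13146995  0.00407429] -0.15457646389231167
lip px [[242.31986957 261.09449825]
 [463.22003572 226.10597073]]
```

```bash
sed -i 's/(234,293),(405,60)/(305,248),(405,62)/' fit.py; python3 fit.py
```

```text
(array([ 0.5192483 , -0.00408623, -0.10358231]), [[-1.8, 0.8], [0.8, 0.0], [0.2, -1.1], [-0.1, -0.1], [0.3, -1.5], [1.3, 0.3], [0.8, 0.6], [0.6, -0.9], [0.5, -0.9], [-1.1, 1.0]])
(array([ 0.64355129, -0.00837758,  0.10479787]), [[0.4, 0.5], [-0.1, 0.2], [-2.1, 0.6], [2.1, -1.2], [-0.8, 0.3], [0.5, -0.4]])
cone_a top [[0.52385934 0.1668926  0.135     ]]
cone_b top [[ 0.57256206 -0.22024346  0.125     ]]
tray in rack [-0.12317213  0.01727065] -0.2083801779347371
lip px [[255.07628007 276.39340759]
 [473.88063298 229.86607954]]
```

The usage text shows only shift and yaw. My plan is to square the tray to the rack first with a flat pinch. I'll sort out the lean after that.

```bash
cat > go.py <<'E'
# go.py x y z [yaw]: shift (tool axes as they stand, mm) from commanded/measured TCP to target grasp point or TCP
import sys
from h import *
from scipy.spatial.transform import Rotation as Ro
s=robot.read_state(); R=Ro.from_rotvec(s["orientation"]).as_matrix(); p=s["tool_pos"]
def rep(): 
    print("t",round(s["t"],2),"tcp",p.round(4),"grasp",(p+.065*R[:,2]).round(4),"tip",(p+.084*R[:,2]).round(4),"xdir",R[:,0].round(3),"zdir",R[:,2].round(3),"yaw",round(np.degrees(np.arctan2(-R[0,1],R[1,1])) if 0 else np.degrees(np.arctan2(R[1,0],R[0,0])),2),"lean",round(np.degrees(np.arccos(-R[2,2])),1),"F",s["force"].round(1),"op",round(s["opening"],4),"gf",round(s["gripper_force"],1),"q",s["q"].round(2))
rep()
if len(sys.argv)>=5:
    k=sys.argv[1]; t=np.array(sys.argv[2:5],float)
    a=.1048; Rr=Ro.from_euler("z",a).as_matrix(); L=np.array([.6436,-.0084,0])
    if k[0]=="r": t=L+Rr@t          # rack coords
    cur={"t":p,"g":p+.065*R[:,2],"p":p+.084*R[:,2]}[k[1]]
    print("shift mm",(R.T@(t-cur)*1000).round(1))
E
python3 -m jog '0.4 0.0313 -0.0252 0 0;0.4 0.0313 -0.0252 0 0;0.4 0.0313 -0.0252 0 0;0.4 0.0313 -0.0252 0 0;0.4 0.0313 -0.0252 0 0;0.4 0.0313 -0.0252 0 0;0.4 0.0313 -0.0252 0 0;0.4 0.0313 -0.0252 0 0;0.4 0.0313 -0.0252 0 0;0.4 0.0313 -0.0252 0 0' 25
python3 -m jog '0.4 0.0313 -0.0252 0 0;0.4 0.0313 -0.0252 0 0;0.4 0.0313 -0.0252 0 0;0.4 0.0313 -0.0252 0 0;0.4 0.0313 -0.0252 0 0;0.4 0 0 0 6.14;0.4 0 0 0 6.14;0.4 0 0 0 6.14;0.4 0 0 0 6.14;0.4 0 0 0 6.14'
python3 go.py wg .519 -.004 .052
```

```text
t: 1.03
tool_pos: [0.4305, -0.1827, 0.3028]
orientation: [3.068, 0.674, 0.0]
force: [0.8, -0.6, -0.3]
opening: 0.0379
gripper_force: 0.0
t: 1.87
tool_pos: [0.5193, -0.0043, 0.3025]
orientation: [3.137, -0.169, -0.001]
force: [0.4, -0.0, 0.1]
opening: 0.0371
gripper_force: 0.0
t 1.87 tcp [ 0.5193 -0.0043  0.3025] grasp [ 0.5192 -0.0043  0.2375] tip [ 0.5192 -0.0043  0.2185] xdir [ 0.994 -0.108 -0.001] zdir [-0.001  0.    -1.   ] yaw -6.17 lean 0.0 F [ 0.4 -0.   0.1] op 0.0371 gf 0.0 q [-0.11 -0.09  1.71 -0.    1.52  1.57]
shift mm [ -0.2  -0.3 185.5]
```

```bash
python3 -m jog '0.4 0 0 0.04 0;0.4 0 0 0.04 0;0.4 0 0 0.04 0;0.4 0 0 0.04 0;0.4 0 0 0.0255 0;0 0 0 0 0;0 0 0 0 0;0 0 0 0 0;0 0 0 0 0' 20
python3 go.py rg -.112 0 .052
```

```text
t: 2.62
tool_pos: [0.5206, -0.0047, 0.1193]
orientation: [3.137, -0.162, 0.005]
force: [0.1, 2.8, -0.4]
opening: 0.0155
gripper_force: 1.2
t 2.62 tcp [ 0.5206 -0.0047  0.1193] grasp [ 0.5208 -0.0047  0.0543] tip [ 0.5209 -0.0047  0.0353] xdir [ 0.995 -0.103  0.003] zdir [ 0.003 -0.    -1.   ] yaw -5.9 lean 0.2 F [ 0.1  2.8 -0.4] op 0.0155 gf 1.2 q [-0.11  0.09  1.89  0.    1.17  1.57]
shift mm [12.9 14.2  2.3]
```

```bash
python3 -m jog '0 0 0 0 0;0 0 0 0 0;0 0 0 0 -3;0 0 0 0 -3;0 0 0 0 -3;0 0 0 0 -2.9;0 0 0 0 0'
python3 go.py rg -.112 0 .054
```

```text
t: 3.2
tool_pos: [0.5207, -0.005, 0.1192]
orientation: [3.136, 0.169, 0.006]
force: [-0.0, 0.4, 5.2]
opening: 0.0084
gripper_force: 20.6
t 3.2 tcp [ 0.5207 -0.005   0.1192] grasp [ 0.521  -0.005   0.0542] tip [ 0.521  -0.005   0.0352] xdir [0.994 0.107 0.003] zdir [ 0.004 -0.001 -1.   ] yaw 6.16 lean 0.2 F [-0.   0.4  5.2] op 0.0084 gf 20.6 q [-0.11  0.09  1.89 -0.    1.17  1.36]
shift mm [ 9.6 16.2  0.3]
```

```bash
python3 -m jog '0 0.0024 0.004 0 0;0 0.0024 0.004 0 0;0 0.0024 0.004 0 0;0 0.0024 0.004 0 0;0 0 0 0 0;0.4 0 0 0 0;0.4 0 0 0 0;0.4 0 0 -0.04 0;0.4 0 0 -0.04 0;0.4 0 0 -0.04 0'
python3 - <<'E'
from h import *
t=cam("top");crop(t,195,90,375,270,3.3,"pics/t2.png")
E
python3 go.py rg -.112 0 .054
```

```text
t: 4.03
tool_pos: [0.5296, -0.0197, 0.238]
orientation: [3.137, 0.164, -0.003]
force: [1.2, -0.0, -0.1]
opening: 0.0354
gripper_force: 0.0
t 4.08 tcp [ 0.5337 -0.0201  0.2483] grasp [ 0.5344 -0.0203  0.1833] tip [ 0.5346 -0.0203  0.1643] xdir [0.994 0.104 0.011] zdir [ 0.011 -0.002 -1.   ] yaw 6.0 lean 0.7 F [ 3.6 -0.5  6.8] op 0.0362 gf 0.0 q [-0.13 -0.02  1.75 -0.    1.41  1.33]
shift mm [ -3.6  -0.8 129.2]
```

View pics/t2.png

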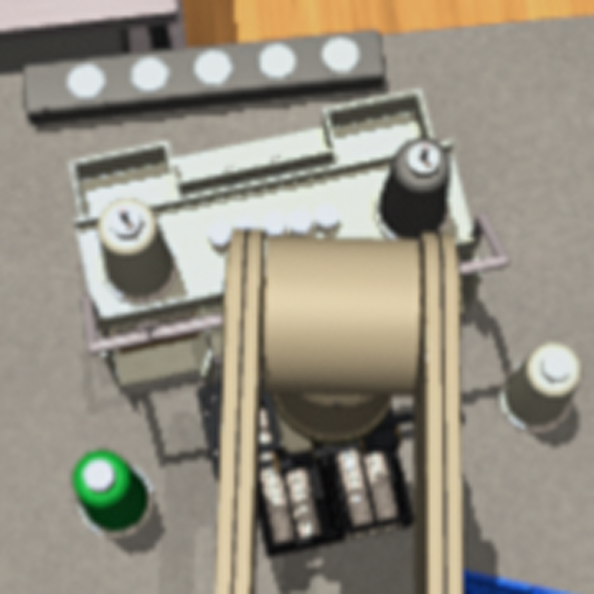

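```bash
python3 -m jog '0.4 0 0 -0.04 0;0.4 0 0 -0.04 0;0.4 0 0 -0.04 0;0.4 0 -0.01 -0.04 0;0.4 0.02 -0.02 -0.03 0;0.4 0.04 -0.01 0 0;0.4 0.04 -0.01 0 0;0.4 0.04 -0.01 0 0;0.4 0.04 -0.01 0 0;0.4 0.04 -0.01 0 0'
python3 go.py
python3 -m jog '0.4 0.041 0 0 0;0.4 0.041 0 0 0;0.4 0.041 0 0 0;0.4 0.041 0 0 0'
python3 go.py
```

```text
t: 4.92
tool_pos: [0.7402, 0.0827, 0.4268]
orientation: [3.137, 0.164, 0.001]
force: [1.4, 0.2, 1.0]
opening: 0.037
gripper_force: 0.0
t 4.92 tcp [0.7402 0.0827 0.4268] grasp [0.7402 0.0827 0.3618] tip [0.7402 0.0827 0.3428] xdir [0.995 0.104 0.   ] zdir [ 0. -0. -1.] yaw 5.99 lean 0.0 F [1.4 0.2 1. ] op 0.037 gf 0.0 q [ 0.04  0.55  0.75 -0.    1.84  1.51]
t: 5.25
tool_pos: [0.8291, 0.0908, 0.4271]
orientation: [-3.137, -0.164, -0.021]
force: [1.2, -0.5, 0.1]
opening: 0.0372
gripper_force: 0.0
t 5.25 tcp [0.8291 0.0908 0.4271] grasp [0.83   0.0909 0.3621] tip [0.8302 0.0909 0.3431] xdir [0.994 0.104 0.013] zdir [ 0.013  0.001 -1.   ] yaw 5.98 lean 0.8 F [ 1.2 -0.5  0.1] op 0.0372 gf 0.0 q [0.05 0.99 0.1  0.   2.04 1.51]
```

```bash
python3 -m jog '0.4 0.041 0 0 0;0.4 0.041 0 0 0;0.4 0.041 0 0 0;0.4 0.041 0 0 0'
python3 go.py
```

```text
t: 5.58
tool_pos: [0.8819, 0.0957, 0.385]
orientation: [-3.126, -0.163, -0.182]
force: [-0.4, 0.2, -0.1]
opening: 0.0374
gripper_force: 0.0
t 5.58 tcp [0.8819 0.0957 0.385 ] grasp [0.8894 0.0965 0.3204] tip [0.8916 0.0967 0.3015] xdir [0.988 0.103 0.116] zdir [ 0.115  0.012 -0.993] yaw 5.97 lean 6.7 F [-0.4  0.2 -0.1] op 0.0374 gf 0.0 q [0.05 1.09 0.03 0.01 1.91 1.52]
```

```bash
python3 -m jog '0.4 0.041 0 -0.005 0;0.4 0.041 0 -0.005 0;0.4 0.041 0 -0.005 0;0.4 0.041 0 -0.005 0;0.4 0.041 0 -0.005 0;0.4 0.041 0 -0.005 0'
python3 go.py
```

```text
t: 6.08
tool_pos: [0.936, 0.1007, 0.3914]
orientation: [-3.086, -0.161, -0.465]
force: [-0.4, 0.9, 0.3]
opening: 0.0374
gripper_force: 0.0
t 6.08 tcp [0.936  0.1007 0.3914] grasp [0.955  0.1028 0.3293] tip [0.9606 0.1034 0.3112] xdir [0.95  0.099 0.294] zdir [ 0.293  0.031 -0.956] yaw 5.97 lean 17.1 F [-0.4  0.9  0.3] op 0.0374 gf 0.0 q [0.05 1.1  0.02 0.02 1.72 1.52]
```

```bash
python3 -m jog '0.4 0.04 0 -0.005 0;0.4 0.04 0 -0.005 0;0.4 0.04 0 -0.005 0;0.4 0.04 0 -0.005 0;0.4 0.04 0 -0.005 0;0.4 0.04 0 -0.005 0'
python3 go.py
python3 -m jog '0.4 -0.04 0 0 0;0.4 -0.04 0 0 0;0.4 -0.04 0 0 0'
python3 go.py rg -.06 0 .25
```

```text
t: 6.58
tool_pos: [0.9746, 0.1044, 0.4334]
orientation: [-3.024, -0.158, -0.735]
force: [0.6, -1.1, -0.6]
opening: 0.0376
gripper_force: 0.0
t 6.58 tcp [0.9746 0.1044 0.4334] grasp [1.0042 0.1076 0.3757] tip [1.0129 0.1086 0.3588] xdir [0.884 0.092 0.459] zdir [ 0.456  0.049 -0.888] yaw 5.96 lean 27.3 F [ 0.6 -1.1 -0.6] op 0.0376 gf 0.0 q [0.05 1.07 0.02 0.03 1.57 1.52]
t: 6.83
tool_pos: [0.9383, 0.1001, 0.4151]
orientation: [-3.023, -0.158, -0.736]
force: [0.1, -0.2, 1.0]
opening: 0.0374
gripper_force: 0.0
t 6.83 tcp [0.9383 0.1001 0.4151] grasp [0.968  0.1033 0.3574] tip [0.9767 0.1042 0.3405] xdir [0.883 0.092 0.46 ] zdir [ 0.457  0.05  -0.888] yaw 5.98 lean 27.4 F [ 0.1 -0.2  1. ] op 0.0374 gf 0.0 q [0.04 0.77 0.52 0.03 1.37 1.51]
shift mm [-399.5   77.2  -86.1]
```

```bash
python3 go.py rg -.21 0 .33|tail -1
python3 - <<'E'
from h import *
E
python3 -m jog '0.4 -0.035 0.004 -0.019 0;0.4 -0.036 0.0075 -0.018 0;0.4 -0.036 0.0075 -0.018 0;0.4 -0.036 0.0075 -0.018 0;0.4 -0.036 0.0075 -0.018 0;0.4 -0.036 0.0075 -0.018 0;0.4 -0.036 0.0075 -0.018 0;0.4 -0.036 0.0075 -0.018 0;0.4 -0.036 0.0075 -0.018 0;0.4 -0.036 0.0075 -0.018 0'
python3 go.py rg -.21 0 .33
```

```text
shift mm [-495.9   77.  -226.1]
t: 7.67
tool_pos: [0.5635, -0.0091, 0.4134]
orientation: [-3.024, -0.159, -0.736]
force: [0.0, -0.9, 0.9]
opening: 0.0373
gripper_force: 0.0
t 7.67 tcp [ 0.5635 -0.0091  0.4134] grasp [ 0.5932 -0.0059  0.3556] tip [ 0.6019 -0.005   0.3388] xdir [0.883 0.093 0.46 ] zdir [ 0.457  0.049 -0.888] yaw 6.02 lean 27.4 F [ 0.  -0.9  0.9] op 0.0373 gf 0.0 q [-0.17 -0.36  1.8   0.14  1.24  1.28]
shift mm [-154.     7.7  -50.8]
```

```bash
python3 -m jog '0.4 -0.0385 0.0019 -0.0127 0;0.4 -0.0385 0.0019 -0.0127 0;0.4 -0.0385 0.0019 -0.0127 0;0.4 -0.0385 0.0019 -0.0127 0;0.4 0 0 0 0'
python3 go.py rg -.072 0 .056
python3 - <<'E'
from h import *
from fit import rack
s=cam("side");crop(s,200,110,380,290,3.3,"pics/s2.png")
E
```

```text
t: 8.08
tool_pos: [0.4022, -0.0334, 0.3883]
orientation: [-3.026, -0.159, -0.741]
force: [1.2, 0.2, 0.0]
opening: 0.0372
gripper_force: 0.0
t 8.08 tcp [ 0.4022 -0.0334  0.3883] grasp [ 0.432  -0.0304  0.3307] tip [ 0.4408 -0.0295  0.3138] xdir [0.882 0.093 0.462] zdir [ 0.46   0.046 -0.887] yaw 6.05 lean 27.5 F [1.2 0.2 0. ] op 0.0372 gf 0.0 q [-0.36 -0.87  2.16  0.21  1.42  1.12]
shift mm [ -2.2  -0.4 308.6]
```

View pics/s2.png

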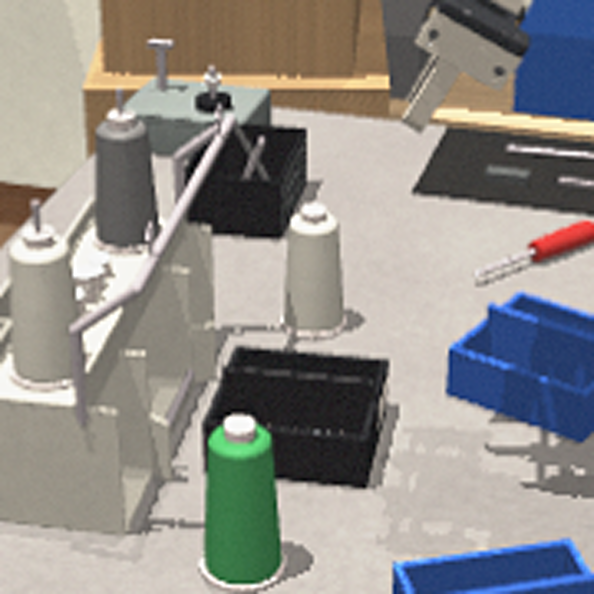

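The tray stands in front of the bay. Its tail-right top corner is at crop (388,362), its tail-left bottom at (367,486) and its front-right top at (230,348). I'll fit the pose from these.

```bash
python3 - <<'E'
from h import *
from fit import rack,s
x,y,a=rack[0]; R=np.array([[np.cos(a),-np.sin(a)],[np.sin(a),np.cos(a)]])
for px,z,n in (((388,362),.05,"TR(-.07,-.066)"),((367,486),0,"TLb(-.07,.066)"),((230,348),.05,"FR (.07,-.066)")):
    p=at(s,np.array(px)/3.3+[200,110],z)[0]; print(n,(R.T@(p[:2]-[x,y])).round(4))
E
```

```text
TR(-.07,-.066) [-0.1819 -0.0611]
TLb(-.07,.066) [-0.1816  0.0613]
FR (.07,-.066) [-0.0374 -0.0605]
```

```bash
python3 -m jog '0.4 0 0 0.041 0;0.4 0 0 0.041 0;0.4 0 0 0.041 0;0.4 0 0 0.041 0;0.4 0 0 0.041 0;0.4 0 0 0.041 0;0.4 -0.002 0 0.041 0;0.4 0 0 0.0215 0;0.4 0 0 0 0' 25
python3 go.py rg -.072 0 .056
python3 -m jog '0 0 0 0 0;0 0 0 0 0;0 0 0 0 0;0 0 0 0 0;0 0 0 0 0;0 0 0 0 0'
python3 go.py rg -.072 0 .074
```

```text
t: 8.88
tool_pos: [0.5437, -0.0169, 0.1056]
orientation: [-3.025, -0.159, -0.718]
force: [-1.0, 0.2, -0.3]
opening: 0.037
gripper_force: 0.0
t 8.88 tcp [ 0.5437 -0.0169  0.1056] grasp [ 0.5728 -0.0136  0.0475] tip [ 0.5812 -0.0126  0.0305] xdir [0.888 0.093 0.449] zdir [ 0.447  0.051 -0.893] yaw 5.95 lean 26.7 F [-1.   0.2 -0.3] op 0.037 gf 0.0 q [-0.2  -0.13  2.19  0.23  0.64  1.11]
shift mm [ 2.9  2.2 -8. ]
t: 9.38
tool_pos: [0.5463, -0.0183, 0.1145]
orientation: [-3.023, -0.159, -0.738]
force: [-5.8, 1.4, 8.4]
opening: 0.0078
gripper_force: 25.0
t 9.38 tcp [ 0.5463 -0.0183  0.1145] grasp [ 0.5761 -0.0151  0.0568] tip [ 0.5848 -0.0142  0.04  ] xdir [0.883 0.093 0.461] zdir [ 0.458  0.049 -0.888] yaw 6.0 lean 27.4 F [-5.8  1.4  8.4] op 0.0078 gf 25.0 q [-0.2  -0.15  2.19  0.23  0.65  1.11]
shift mm [  4.2   0.4 -17.1]
```

```bash
python3 -m jog '0 0.0021 0 -0.004 0;0 0.0021 0 -0.004 0;0 0.0021 0 -0.004 0;0 0.0021 0 -0.004 0;0 0 0 0 0;0 0 0 0 0'
python3 go.py rg -.072 0 .074
python3 - <<'E'
from h import *
s=cam("side");crop(s,200,140,330,270,4.5,"pics/s3.png")
E
```

```text
t: 9.88
tool_pos: [0.5455, -0.0181, 0.1306]
orientation: [-3.024, -0.159, -0.733]
force: [-0.1, -0.2, -7.9]
opening: 0.008
gripper_force: 25.0
t 9.88 tcp [ 0.5455 -0.0181  0.1306] grasp [ 0.5751 -0.0149  0.0728] tip [ 0.5837 -0.014   0.0559] xdir [0.884 0.093 0.458] zdir [ 0.455  0.049 -0.889] yaw 6.0 lean 27.2 F [-0.1 -0.2 -7.9] op 0.008 gf 25.0 q [-0.2  -0.18  2.19  0.22  0.69  1.12]
shift mm [-2.3  0.7 -2.5]
```

View pics/s3.png

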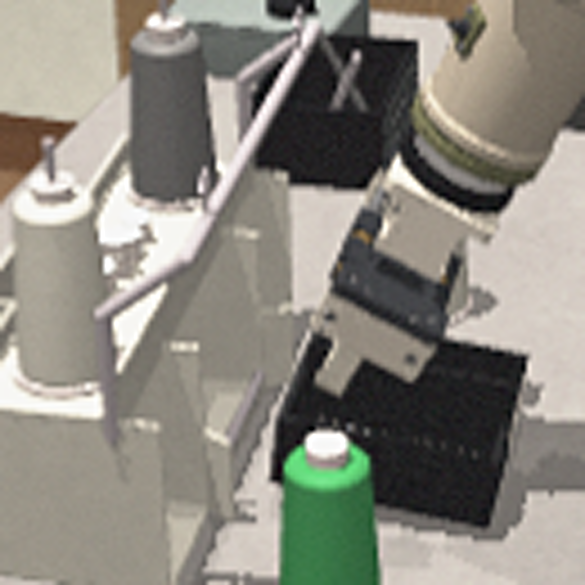

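```bash
cat > rk.py <<'E'
from h import *
from fit import rack,s
x,y,a=rack[0]; R=np.array([[np.cos(a),-np.sin(a)],[np.sin(a),np.cos(a)]])
def rk(px,f,o,yy):  # intersect side-camera ray with rack plane y=yy -> rack x,z
    r,c=ray(s,np.array(px)/f+o); r=r[0]; rr=R.T@r[:2]; cc=R.T@(c[:2]-[x,y]); k=(yy-cc[1])/rr[1]
    return np.round([cc[0]+k*rr[0],c[2]+k*r[2]],4)
E
python3 - <<'E'
from rk import *
for n,px,yy in(("TLb",(490,525),.0625),("TRt",(527,355),-.0625),("FLb",(275,480),.0625),("FLt",(290,388),.0625)): print(n,rk(px,4.5,[200,140],yy))
print("ref TLb",rk((367,486),3.3,[200,110],.0625),"TRt",rk((388,362),3.3,[200,110],-.0625))
E
python3 go.py
```

```text
TLb [-0.1752  0.0021]
TRt [-0.1802  0.0518]
FLb [-0.0387  0.0194]
FLt [-0.0504  0.0886]
ref TLb [-0.1818  0.0008] TRt [-0.1817  0.0492]
t 9.93 tcp [ 0.5453 -0.0181  0.1302] grasp [ 0.5748 -0.0148  0.0724] tip [ 0.5835 -0.0139  0.0555] xdir [0.884 0.093 0.457] zdir [ 0.455  0.05  -0.889] yaw 5.99 lean 27.2 F [ 0.6  0.3 -8.3] op 0.0079 gf 25.0 q [-0.2  -0.18  2.19  0.22  0.69  1.12]
```

```bash
python3 -m jog '0 0 0 0 0;0 0 0 0 0;0 0 0 0 0' 14;python3 -m jog '0 0 0 0 0' 11
python3 go.py
```

```text
t: 10.18
tool_pos: [0.5453, -0.0181, 0.1301]
orientation: [-3.024, -0.159, -0.731]
force: [-1.1, -0.1, -5.6]
opening: 0.0077
gripper_force: 14.0
t: 10.27
tool_pos: [0.5453, -0.0181, 0.1301]
orientation: [-3.024, -0.159, -0.731]
force: [-0.0, 0.2, -5.7]
opening: 0.0079
gripper_force: 11.0
t 10.27 tcp [ 0.5453 -0.0181  0.1301] grasp [ 0.5748 -0.0148  0.0723] tip [ 0.5835 -0.0139  0.0554] xdir [0.885 0.093 0.457] zdir [ 0.454  0.05  -0.889] yaw 5.99 lean 27.2 F [-0.   0.2 -5.7] op 0.0079 gf 11.0 q [-0.2  -0.18  2.19  0.22  0.69  1.12]
```

```bash
python3 -m jog '0 0.0014 0 -0.0027 0;0 0.0053 0 0.0027 0;0 0.0053 0 0.0027 0;0 0.0053 0 0.0027 0;0 0.0053 0 0.0027 0;0 0 0 0 0' 13
python3 go.py rg -.027 0 .076
python3 -m jog '0 0.0053 0 0.0027 0;0 0.0053 0 0.0027 0;0 0.0053 0 0.0027 0;0 0.0053 0 0.0027 0;0 0 0 0 0'
python3 go.py rg -.027 0 .076
python3 - <<'E'
from h import *
s=cam("side");crop(s,200,140,330,270,4.5,"pics/s4.png")
E
```

```text
t: 10.77
tool_pos: [0.5707, -0.0156, 0.1341]
orientation: [-3.023, -0.159, -0.734]
force: [0.7, 0.8, -5.6]
opening: 0.008
gripper_force: 13.0
t 10.77 tcp [ 0.5707 -0.0156  0.1341] grasp [ 0.6003 -0.0123  0.0764] tip [ 0.609  -0.0114  0.0595] xdir [0.884 0.093 0.459] zdir [ 0.456  0.049 -0.889] yaw 6.0 lean 27.3 F [ 0.7  0.8 -5.6] op 0.008 gf 13.0 q [-0.19 -0.11  2.12  0.21  0.69  1.15]
shift mm [14.4  0.6  7.9]
t: 11.18
tool_pos: [0.5942, -0.0131, 0.1341]
orientation: [-3.023, -0.159, -0.734]
force: [1.0, 0.9, -5.9]
opening: 0.008
gripper_force: 13.0
t 11.18 tcp [ 0.5942 -0.0131  0.1341] grasp [ 0.6238 -0.0099  0.0764] tip [ 0.6325 -0.0089  0.0595] xdir [0.884 0.093 0.459] zdir [ 0.456  0.049 -0.889] yaw 5.99 lean 27.3 F [ 1.   0.9 -5.9] op 0.008 gf 13.0 q [-0.17 -0.04  2.05  0.2   0.68  1.17]
shift mm [-6.6  0.6 -3. ]
```

View pics/s4.png

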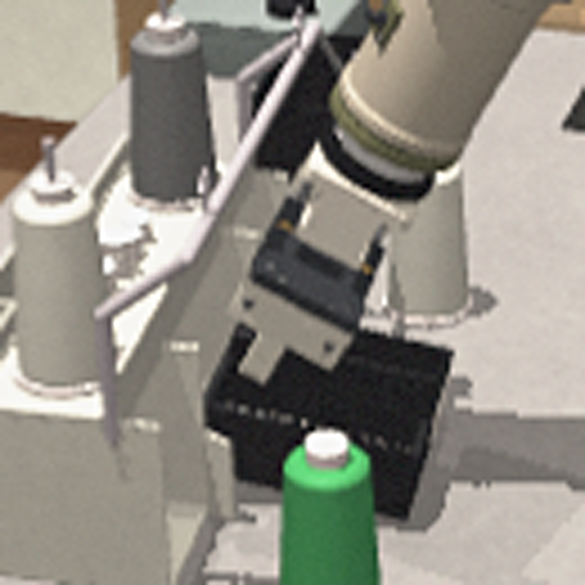

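```bash
python3 - <<'E'
from rk import *
for n,px,yy in(("TLb",(407,516),.0625),("TRt",(453,352),-.0625)): print(n,rk(px,4.5,[200,140],yy))
E
```

```text
TLb [-0.1228  0.0024]
TRt [-0.1311  0.049 ]
```

```bash
python3 -m jog '0 -0.0011 0 0.0021 0;0 -0.0011 0 0.0021 0;0 -0.0011 0 0.0021 0;0 0 0 0 0;0 0 0 0 0'
python3 go.py rg -.020 0 .069
```

```text
t: 11.65
tool_pos: [0.5943, -0.0133, 0.1285]
orientation: [-3.023, -0.159, -0.739]
force: [3.7, 1.9, 3.9]
opening: 0.0078
gripper_force: 13.0
t 11.65 tcp [ 0.5943 -0.0133  0.1285] grasp [ 0.6241 -0.0101  0.0709] tip [ 0.6328 -0.0092  0.054 ] xdir [0.882 0.093 0.461] zdir [ 0.459  0.049 -0.887] yaw 5.99 lean 27.5 F [3.7 1.9 3.9] op 0.0078 gf 13.0 q [-0.17 -0.03  2.06  0.21  0.66  1.16]
shift mm [-1.2  0.3  1.4]
```

```bash
python3 -m jog '0.4 0 0 0 0;0.4 0 0 0 0;0.4 0 0 -0.025 0;0.4 0 0 -0.04 0;0.4 0 0 -0.04 0;0.4 0 0 0 0;0.4 0 0 0 0'
python3 go.py rp -.19 0 .105
python3 - <<'E'
from h import *
s=cam("side");crop(s,200,140,330,270,4.5,"pics/s5.png")
E
```

```text
t: 12.23
tool_pos: [0.5458, -0.0188, 0.2235]
orientation: [-3.023, -0.159, -0.741]
force: [0.6, -0.1, -0.2]
opening: 0.0372
gripper_force: 0.0
t 12.23 tcp [ 0.5458 -0.0188  0.2235] grasp [ 0.5757 -0.0157  0.1659] tip [ 0.5845 -0.0147  0.149 ] xdir [0.882 0.093 0.463] zdir [ 0.46   0.048 -0.887] yaw 6.03 lean 27.6 F [ 0.6 -0.1 -0.2] op 0.0372 gf 0.0 q [-0.2  -0.32  2.12  0.18  0.89  1.18]
shift mm [-136.1   -0.2  -21.4]
```

View pics/s5.png

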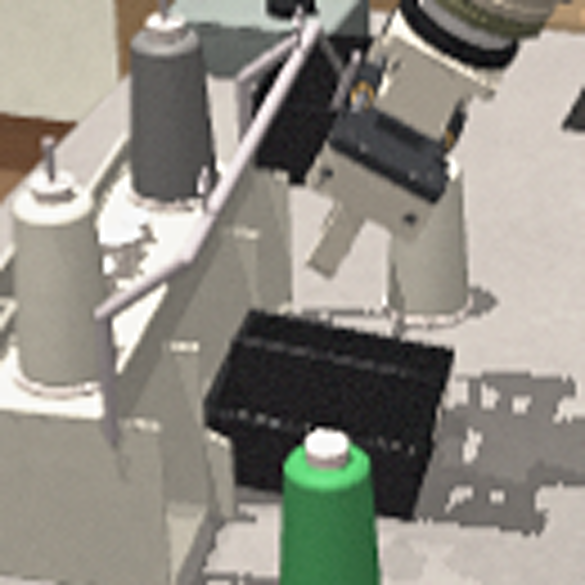

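```bash
python3 -m jog '0.6 -0.034 0 -0.0053 0;0.6 -0.034 0 -0.0053 0;0.6 -0.034 0 -0.0053 0;0.6 -0.034 0 -0.0053 0;0.6 -0.0157 0 0.030 0;0.6 -0.0157 0 0.030 0;0.6 0 0 0 0;0.6 0 0 0 0'
python3 go.py rp -.145 0 .037
```

```text
t: 12.95
tool_pos: [0.427, -0.0337, 0.1099]
orientation: [-3.026, -0.159, -0.701]
force: [0.2, -0.3, -0.9]
opening: 0.0558
gripper_force: 0.0
t 12.95 tcp [ 0.427  -0.0337  0.1099] grasp [ 0.4553 -0.0302  0.0515] tip [ 0.4636 -0.0291  0.0344] xdir [0.893 0.092 0.44 ] zdir [ 0.437  0.054 -0.898] yaw 5.9 lean 26.1 F [ 0.2 -0.3 -0.9] op 0.0558 gf 0.0 q [-0.33 -0.56  2.5   0.27  0.8   0.98]
shift mm [33.6 -1.8 13.6]
```

```bash
python3 -m jog '0.6 0.0084 -0.0004 0.0034 0;0.6 0.0084 -0.0004 0.0034 0;0.6 0.0084 -0.0004 0.0034 0;0.6 0.0084 -0.0004 0.0034 0;0.6 0 0 0 0'
python3 go.py rp -.125 0 .038
python3 -m jog '0.6 0.0045 0 0.0022 0;0.6 0.0045 0 0.0022 0;0.6 0 0 0 0'
python3 go.py rp -.125 0 .038
```

```text
t: 13.37
tool_pos: [0.4645, -0.0283, 0.1149]
orientation: [-3.025, -0.161, -0.707]
force: [0.8, 0.4, 0.6]
opening: 0.0557
gripper_force: 0.0
t 13.37 tcp [ 0.4645 -0.0283  0.1149] grasp [ 0.4931 -0.0248  0.0566] tip [ 0.5015 -0.0238  0.0396] xdir [0.891 0.093 0.444] zdir [ 0.441  0.053 -0.896] yaw 5.98 lean 26.3 F [0.8 0.4 0.6] op 0.0557 gf 0.0 q [-0.28 -0.41  2.4   0.26  0.75  1.03]
shift mm [15.3 -0.4  9.4]
t: 13.62
tool_pos: [0.4736, -0.0274, 0.1144]
orientation: [-3.026, -0.16, -0.706]
force: [-0.9, 0.4, -1.6]
opening: 0.0558
gripper_force: 0.6
t 13.62 tcp [ 0.4736 -0.0274  0.1144] grasp [ 0.5022 -0.024   0.0561] tip [ 0.5106 -0.023   0.0391] xdir [0.892 0.093 0.443] zdir [ 0.44   0.053 -0.896] yaw 5.98 lean 26.3 F [-0.9  0.4 -1.6] op 0.0558 gf 0.6 q [-0.27 -0.38  2.37  0.25  0.73  1.04]
shift mm [ 7.4 -0.6  4.9]
```

```bash
python3 -m jog '0.6 0.0054 0 0.0026 0;0.6 0.0054 0 0.0026 0;0.6 0.0054 0 0.0026 0;0.6 0.0054 0 0.0026 0;0.6 0.0054 0 0.0026 0'
python3 go.py rp 0 0 .038
python3 -m jog '0.6 0.0054 0 0.0027 0;0.6 0.0054 0 0.0027 0;0.6 0.0054 0 0.0027 0;0.6 0.0054 0 0.0027 0;0.6 0.0054 0 0.0027 0'
python3 go.py rp 0 0 .038
```

```text
t: 14.03
tool_pos: [0.5025, -0.0242, 0.1141]
orientation: [-3.026, -0.16, -0.704]
force: [-6.1, -1.0, -0.5]
opening: 0.0561
gripper_force: 3.3
t 14.03 tcp [ 0.5025 -0.0242  0.1141] grasp [ 0.531  -0.0207  0.0557] tip [ 0.5394 -0.0197  0.0387] xdir [0.892 0.093 0.442] zdir [ 0.438  0.053 -0.897] yaw 5.98 lean 26.2 F [-6.1 -1.  -0.5] op 0.0561 gf 3.3 q [-0.24 -0.27  2.29  0.24  0.7   1.07]
shift mm [93.8 -0.1 46.9]
t: 14.45
tool_pos: [0.5321, -0.021, 0.1138]
orientation: [-3.027, -0.161, -0.702]
force: [-15.6, -1.7, 5.9]
opening: 0.0564
gripper_force: 6.5
t 14.45 tcp [ 0.5321 -0.021   0.1138] grasp [ 0.5605 -0.0176  0.0554] tip [ 0.5688 -0.0165  0.0384] xdir [0.893 0.094 0.44 ] zdir [ 0.437  0.053 -0.898] yaw 5.99 lean 26.1 F [-15.6  -1.7   5.9] op 0.0564 gf 6.5 q [-0.22 -0.17  2.21  0.23  0.68  1.1 ]
shift mm [67.4 -0.1 33.5]
```

```bash
python3 -m jog '0.6 0 0 0 0;0.6 0 0 0 0' | grep force; python3 -m jog '0.6 0.0036 0 0.0018 0;0.6 0.0036 0 0.0018 0;0.6 0 0 0 0'| egrep "force|tool"; python3 -m jog '0.6 0.0036 0 0.0018 0;0.6 0.0036 0 0.0018 0;0.6 0 0 0 0'| egrep "force|tool"
```

```text
force: [-1.1, 0.1, 0.2]
gripper_force: 0.0
tool_pos: [0.5431, -0.0206, 0.1164]
force: [0.1, -0.7, -0.4]
gripper_force: 0.0
tool_pos: [0.5503, -0.0195, 0.1154]
force: [-2.1, -0.4, -0.6]
gripper_force: 0.6
```

```bash
python3 - <<'E'
from h import *
from rk import rk
s=cam("side"); cv2.imwrite("pics/s6full.png",s["color"][:,:,::-1])
# darkness profile: rack-x of the tray's tail top (right) via dark mask right boundary in image rows
g=s["color"].max(2)[180:270,230:330]<45
for r in range(0,90,5):
    c=np.where(g[r])[0]; print(180+r,(c.min()+230,c.max()+230,len(c)) if len(c) else None)
E
```

```text
180 (np.int64(265), np.int64(291), 22)
185 (np.int64(292), np.int64(298), 7)
190 (np.int64(302), np.int64(308), 7)
195 None
200 None
205 (np.int64(285), np.int64(289), 5)
210 (np.int64(241), np.int64(277), 32)
215 (np.int64(239), np.int64(287), 23)
220 (np.int64(246), np.int64(294), 22)
225 (np.int64(246), np.int64(268), 21)
230 (np.int64(248), np.int64(267), 10)
235 (np.int64(248), np.int64(268), 21)
240 (np.int64(252), np.int64(263), 12)
245 (np.int64(253), np.int64(262), 10)
250 None
255 None
260 None
265 None
```

```bash
python3 -m jog '0.6 0.0045 0 0.0022 0;0.6 0.0045 0 0.0022 0;0.6 0.0045 0 0.0022 0;0.6 0 0 0 0'| egrep "force"; python3 -m jog '0.6 0.0045 0 0.0022 0;0.6 0.0045 0 0.0022 0;0.6 0.0045 0 0.0022 0;0.6 0 0 0 0'| egrep "force"; python3 go.py rp 0 0 .038
```

```text
force: [-1.2, 0.1, -0.9]
gripper_force: 0.6
force: [-1.8, -0.3, -1.7]
gripper_force: 0.5
t 15.83 tcp [ 0.5811 -0.0164  0.1164] grasp [ 0.61   -0.013   0.0582] tip [ 0.6184 -0.012   0.0412] xdir [0.89  0.093 0.446] zdir [ 0.443  0.052 -0.895] yaw 5.99 lean 26.5 F [-1.8 -0.3 -1.7] op 0.0556 gf 0.5 q [-0.18 -0.04  2.09  0.22  0.66  1.14]
shift mm [21.3 -0.9 14.2]
```

```bash
python3 -m jog '0.6 0.004 0 0.0022 0;0.6 0.004 0 0.0022 0;0.6 0.004 0 0.0022 0;0.6 0.004 0 0.0022 0;0.6 0 0 0 0'| egrep "force"; python3 go.py rp .002 0 .038;python3 -m jog '0.6 0.0018 0 0.0009 0;0.6 0.0018 0 0.0009 0;0.6 0 0 0 0'| egrep "force"; python3 go.py rp .002 0 .038
```

```text
force: [-1.3, -0.3, -1.6]
gripper_force: 0.6
t 16.25 tcp [ 0.5991 -0.0144  0.1155] grasp [ 0.6279 -0.011   0.0573] tip [ 0.6364 -0.01    0.0403] xdir [0.89  0.093 0.446] zdir [ 0.443  0.052 -0.895] yaw 5.99 lean 26.5 F [-1.3 -0.3 -1.6] op 0.0562 gf 0.6 q [-0.17  0.01  2.04  0.21  0.66  1.15]
shift mm [ 7.4 -0.8  6.2]
force: [-2.4, -0.5, -2.0]
gripper_force: 1.1
t 16.5 tcp [ 0.6025 -0.014   0.1153] grasp [ 0.6313 -0.0106  0.0572] tip [ 0.6397 -0.0096  0.0402] xdir [0.89  0.093 0.446] zdir [ 0.443  0.052 -0.895] yaw 5.99 lean 26.5 F [-2.4 -0.5 -2. ] op 0.0558 gf 1.1 q [-0.17  0.02  2.03  0.21  0.66  1.16]
shift mm [ 4.4 -0.8  4.6]
```

```bash
for i in 1; do python3 -m jog '0.6 0.0016 0 0.0008 0;0.6 0 0 0 0'| egrep "force"; done; python3 -m jog '0.6 0.0016 0 0.0008 0;0.6 0 0 0 0'| egrep "force"; python3 -m jog '0.6 0.0016 0 0.0008 0;0.6 0 0 0 0'| egrep "force";python3 go.py rp .002 0 .038
```

```text
force: [-7.2, -0.8, 2.3]
gripper_force: 3.6
force: [-8.6, -1.2, 1.7]
gripper_force: 4.2
force: [-7.1, -0.9, 0.4]
gripper_force: 3.8
t 17.0 tcp [ 0.6068 -0.0134  0.1145] grasp [ 0.6354 -0.01    0.0563] tip [ 0.6438 -0.0091  0.0393] xdir [0.891 0.094 0.444] zdir [ 0.441  0.052 -0.896] yaw 5.99 lean 26.3 F [-7.1 -0.9  0.4] op 0.0557 gf 3.8 q [-0.17  0.03  2.01  0.21  0.66  1.16]
shift mm [ 1.1 -0.7  2. ]
```

```bash
python3 -m jog '0.6 0.0016 0 0.0008 0;0.6 0 0 0 0'| egrep "force"; python3 -m jog '0.6 0.0014 0 0.0007 0;0.6 0 0 0 0;0.6 0 0 0 0'| egrep "force";python3 go.py rp .002 0 .038
python3 - <<'E'
from h import *
s=cam("side");crop(s,205,150,300,245,6.2,"pics/s7.png")
E
```

```text
force: [-7.3, -0.9, -1.1]
gripper_force: 3.7
force: [-9.4, -1.8, -2.3]
gripper_force: 4.3
t 17.42 tcp [ 0.6088 -0.013   0.113 ] grasp [ 0.6373 -0.0096  0.0547] tip [ 0.6456 -0.0086  0.0376] xdir [0.893 0.093 0.441] zdir [ 0.438  0.052 -0.898] yaw 5.98 lean 26.2 F [-9.4 -1.8 -2.3] op 0.0558 gf 4.3 q [-0.17  0.04  2.01  0.2   0.66  1.17]
shift mm [ 0.2 -0.4 -0.3]
```

View pics/s7.png

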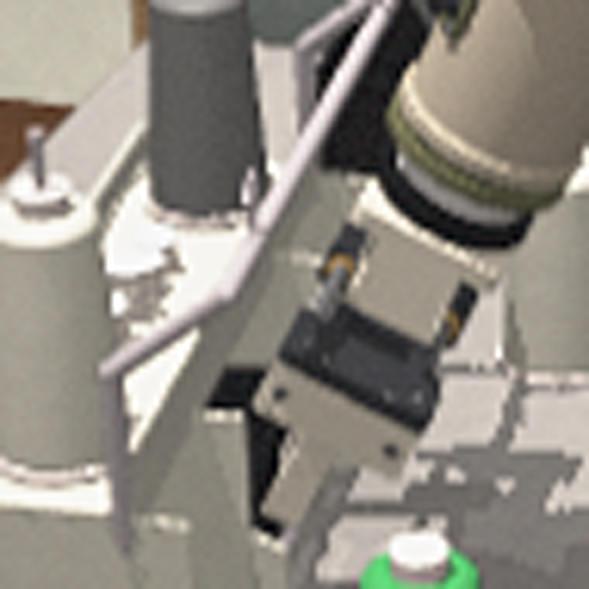

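The tray is in the bay. The bottom of its tail wall shows at about (265,532), just left of the finger and at the lip. I'll compute its height.

```bash
python3 - <<'E'
from rk import *
for px in((258,520),(270,537),(285,548),(250,405)):
    print(px,[rk(px,6.2,[205,150],yy).tolist() for yy in(.066,.03)])
lipP=lambda X,Y,Z:((proj(s,[[*([x,y]+R@[X,Y]),Z]])-[205,150])*6.2).round(0).tolist()
for n,P in dict(lipL=(0,.073,.016),lipLin=(.007,.066,.016),tailLb_floor=(.009,.066,.004),tailLt_floor=(.009,.066,.054),tailLb_up=(.006,.066,.017),tailLt_up=(.006,.066,.067),tailRt_floor=(.009,-.066,.054),tailRt_up=(.006,-.066,.067)).items(): print(n,lipP(*P))
E
```

```text
(258, 520) [[0.0007, 0.06], [0.0112, 0.036]]
(270, 537) [[-0.0045, 0.0515], [0.0059, 0.0273]]
(285, 548) [[-0.0112, 0.0463], [-0.0011, 0.022]]
(250, 405) [[0.0015, 0.1201], [0.0121, 0.098]]
lipL [[260.0, 610.0]]
lipLin [[249.0, 600.0]]
tailLb_floor [[246.0, 621.0]]
tailLt_floor [[241.0, 529.0]]
tailLb_up [[251.0, 598.0]]
tailLt_up [[246.0, 506.0]]
tailRt_floor [[310.0, 385.0]]
tailRt_up [[315.0, 362.0]]
```

```bash
python3 -m jog '0.6 0.0009 0 0.0004 0;0.6 -0.0009 0 0.0018 0;0.6 -0.0009 0 0.0018 0;0.6 0 0 0 0'| egrep "force"; python3 -m jog '0.6 -0.0009 0 0.0018 0;0.6 -0.0009 0 0.0018 0;0.6 0 0 0 0'| egrep "force";python3 go.py rp .002 0 .038
python3 - <<'E'
from h import *
from rk import *
s1=cam("side"); im=s1["color"].max(2)
for r in range(226,250,1): print(r,im[r,238:262].tolist())
E
```

```text
force: [-10.3, -3.0, -3.6]
gripper_force: 4.8
force: [-9.8, -2.3, -2.6]
gripper_force: 5.0
t 18.05 tcp [ 0.6091 -0.0128  0.1042] grasp [ 0.6375 -0.0094  0.0458] tip [ 0.6458 -0.0084  0.0287] xdir [0.893 0.093 0.44 ] zdir [ 0.437  0.053 -0.898] yaw 5.97 lean 26.1 F [-9.8 -2.3 -2.6] op 0.0561 gf 5.0 q [-0.17  0.06  2.01  0.21  0.64  1.16]
shift mm [ 3.9 -0.3 -8.4]
226 [136, 136, 136, 148, 148, 154, 148, 58, 38, 42, 27, 23, 145, 173, 161, 149, 145, 142, 141, 141, 139, 112, 125, 136]
227 [136, 137, 137, 143, 149, 151, 147, 66, 38, 28, 23, 19, 150, 186, 154, 151, 153, 140, 139, 141, 123, 109, 106, 110]
228 [137, 135, 134, 134, 147, 153, 151, 72, 39, 23, 25, 18, 145, 152, 150, 148, 147, 145, 143, 135, 120, 116, 119, 105]
229 [136, 137, 138, 134, 152, 153, 158, 75, 33, 30, 33, 56, 146, 151, 145, 150, 151, 154, 146, 115, 126, 128, 118, 156]
230 [137, 138, 138, 134, 143, 152, 158, 74, 31, 28, 24, 114, 151, 150, 145, 147, 149, 148, 137, 115, 125, 116, 106, 162]
231 [138, 136, 134, 135, 134, 151, 159, 79, 31, 25, 57, 146, 151, 151, 147, 152, 151, 154, 113, 117, 120, 108, 110, 106]
232 [137, 135
[... 1526 characters left out ...]
 147, 154, 153, 153, 129, 120, 119, 107, 111, 118, 124, 125, 109, 106, 108]
245 [135, 137, 139, 135, 135, 134, 137, 133, 124, 149, 150, 150, 153, 129, 111, 110, 109, 103, 114, 128, 118, 111, 110, 111]
246 [133, 137, 133, 134, 136, 136, 139, 137, 126, 133, 148, 153, 152, 136, 115, 108, 165, 167, 165, 173, 114, 162, 118, 110]
247 [132, 134, 135, 136, 139, 136, 139, 134, 126, 119, 149, 156, 152, 137, 114, 107, 197, 200, 197, 197, 163, 197, 170, 168]
248 [136, 138, 134, 135, 138, 139, 139, 137, 125, 122, 150, 153, 153, 135, 107, 160, 196, 195, 191, 188, 195, 195, 198, 200]
249 [137, 137, 136, 134, 136, 140, 138, 138, 127, 124, 150, 156, 153, 134, 164, 196, 199, 193, 191, 189, 195, 193, 189, 195]
```

```bash
python3 -m jog '0.6 -0.003 0 -0.0015 0;0.6 -0.008 0 -0.004 0;0.6 -0.03 0 -0.015 0;0.6 -0.03 0 -0.015 0;0.6 -0.02 0 -0.03 0;0.6 -0.02 0 -0.03 0;0.6 -0.02 0 -0.03 0;0.6 0 0 0 0'
python3 go.py rp .004 0 .075
python3 - <<'E'
from h import *
from rk import *
import pickle
s1=cam("side"); pickle.dump((cam("top"),s1),open("c1.pkl","wb")); im=s1["color"]
W=lambda X,Y,Z:proj(s,[[*([x,y]+R@[X,Y]),Z]])[0].round(1)
for yy in(-.02,-.04,-.055,.02):
    up,dn,lt,lb=W(.004,yy,.066),W(.008,yy,.054),W(.002,yy,.016),W(0,yy,0)
    c=int(round(dn[0])); print("y",yy,"up",up,"dn",dn,"lip",lt,"liplow",lb,"col",c,"rows from",int(dn[1])-12, im[int(dn[1])-12:int(lb[1])+6,c].max(1).tolist())
E
```

```text
t: 18.77
tool_pos: [0.4461, -0.0321, 0.1646]
orientation: [-3.026, -0.162, -0.731]
force: [1.3, -1.0, 1.1]
opening: 0.0554
gripper_force: 0.0
t 18.77 tcp [ 0.4461 -0.0321  0.1646] grasp [ 0.4756 -0.029   0.1068] tip [ 0.4842 -0.028   0.0899] xdir [0.885 0.095 0.457] zdir [ 0.454  0.048 -0.89 ] yaw 6.13 lean 27.2 F [ 1.3 -1.   1.1] op 0.0554 gf 0.0 q [-0.31 -0.6   2.42  0.24  0.9   1.05]
shift mm [139.7  -2.5  88.4]
y -0.02 up [252.8 216.4] dn [251.7 219.8] lip [254.2 230.9] liplow [255.  235.5] col 252 rows from 207 [131, 133, 134, 137, 110, 46, 35, 39, 40, 38, 34, 29, 24, 46, 119, 161, 153, 142, 144, 142, 142, 119, 68, 42, 80, 131, 157, 160, 157, 141, 121, 100, 105, 110]
y -0.04 up [254.5 213. ] dn [253.3 216.4] lip [255.7 227.4] liplow [256.6 232. ] col 253 rows from 204 [136, 136, 134, 137, 136, 134, 136, 114, 66, 32, 37, 30, 26, 24, 40, 109, 139, 140, 142, 140, 140, 129, 99, 67, 40, 81, 131, 158, 157, 154, 135, 114, 113, 109]
y -0.055 up [255.7 210.5] dn [254.5 213.9] lip [256.9 224.8] liplow [257.7 229.4] col 254 rows from 201 [134, 137, 134, 140, 135, 134, 135, 137, 134, 137, 116, 61, 24, 23, 22, 22, 71, 109, 111, 112, 109, 113, 113, 91, 44, 38, 81, 136, 161, 158, 149, 138, 115, 111]
y 0.02 up [249.5 223.4] dn [248.3 226.9] lip [250.9 238.1] liplow [251.8 242.8] col 248 rows from 214 [34, 28, 27, 30, 31, 33, 29, 29, 33, 32, 37, 38, 27, 31, 27, 22, 23, 22, 24, 29, 28, 16, 140, 186, 160, 150, 149, 151, 148, 151, 152, 152, 150, 152]
```

```bash
python3 - <<'E'
from h import *
import fit,pickle
from scipy.ndimage import map_coordinates
t1,s1=pickle.load(open("c1.pkl","rb")); s0=fit.s
zs=np.arange(0,.09,.003)
def prof(c,pose,X,Y):
    x,y,a=pose; P=np.array([[x+np.cos(a)*X-np.sin(a)*Y,y+np.sin(a)*X+np.cos(a)*Y,z] for z in zs]); q=proj(c,P)
    return map_coordinates(c["color"].max(2).astype(float),[q[:,1],q[:,0]],order=1).astype(int)
print("z",(zs*1000).astype(int).tolist())
for Y in(-.015,-.03): print("init",Y,prof(s0,fit.tray[0],-.07,Y).tolist())
for X in (.004,.008):
  for Y in(-.015,-.03): print("now",X,Y,prof(s1,fit.rack[0],X,Y).tolist())
E
```

```text
z [0, 3, 6, 9, 12, 15, 18, 21, 24, 27, 30, 33, 36, 39, 42, 45, 48, 51, 54, 57, 60, 63, 66, 69, 72, 75, 78, 81, 84, 87]
init -0.015 [134, 138, 125, 82, 42, 29, 48, 84, 123, 146, 152, 152, 153, 153, 145, 124, 87, 52, 23, 35, 46, 52, 52, 48, 40, 33, 50, 127, 196, 216]
init -0.03 [136, 132, 114, 80, 42, 28, 44, 88, 128, 149, 154, 153, 152, 152, 159, 142, 85, 42, 33, 40, 48, 52, 50, 57, 150, 203, 213, 213, 213, 212]
now 0.004 -0.015 [112, 113, 120, 135, 148, 154, 157, 139, 102, 65, 54, 80, 106, 128, 138, 142, 146, 143, 124, 94, 67, 38, 30, 32, 35, 37, 37, 36, 52, 106]
now 0.004 -0.03 [114, 116, 124, 132, 145, 154, 150, 127, 90, 57, 54, 80, 103, 112, 112, 111, 114, 111, 99, 71, 39, 23, 25, 28, 28, 60, 105, 129, 135, 135]
now 0.008 -0.015 [138, 152, 157, 153, 137, 110, 82, 69, 85, 111, 131, 140, 141, 148, 150, 137, 102, 66, 44, 33, 34, 37, 40, 36, 37, 36, 31, 32, 55, 113]
now 0.008 -0.03 [138, 149, 154, 155, 134, 94, 56, 56, 83, 109, 131, 139, 142, 146, 141, 123, 95, 68, 37, 30, 31, 34, 37, 37, 37, 53, 106, 131, 134, 133]
```

```bash
python3 go.py rp .003 0 .08 | tail -1; python3 -m jog '0.6 0.034 -0.0005 0.02 0;0.6 0.034 -0.0005 0.02 0;0.6 0.034 -0.0005 0.02 0;0.6 0.025 -0.0005 0.015 0;0.6 0 0 0 0;0.6 0 0 0 0';python3 go.py rp .003 0 .073
```

```text
shift mm [142.   -2.6  79.5]
t: 19.37
tool_pos: [0.5861, -0.0136, 0.1449]
orientation: [-3.026, -0.161, -0.703]
force: [0.3, 0.4, 0.6]
opening: 0.056
gripper_force: 0.0
t 19.37 tcp [ 0.5861 -0.0136  0.1449] grasp [ 0.6145 -0.0101  0.0866] tip [ 0.6228 -0.0091  0.0695] xdir [0.893 0.094 0.441] zdir [ 0.438  0.054 -0.898] yaw 6.01 lean 26.2 F [0.3 0.4 0.6] op 0.056 gf 0.0 q [-0.18 -0.07  2.06  0.2   0.73  1.17]
shift mm [22.8  1.5  7.3]
```

```bash
python3 -m jog '0.6 0.008 0.0004 0.0017 0;0.6 0.008 0.0004 0.0017 0;0.6 0.008 0.0004 0.0017 0;0.6 0 0 0 0';python3 go.py rp .003 0 .067; python3 -m jog '0.6 -0.0018 0 0.0036 0;0.6 -0.0018 0 0.0036 0;0.6 0 0 0 0';python3 go.py rp .003 0 .067
```

```text
t: 19.7
tool_pos: [0.6112, -0.0134, 0.1567]
orientation: [-3.025, -0.16, -0.717]
force: [-0.0, 0.6, 0.2]
opening: 0.0561
gripper_force: 0.0
t 19.7 tcp [ 0.6112 -0.0134  0.1567] grasp [ 0.6402 -0.01    0.0986] tip [ 0.6486 -0.0091  0.0816] xdir [0.889 0.093 0.449] zdir [ 0.446  0.051 -0.894] yaw 5.98 lean 26.7 F [-0.   0.6  0.2] op 0.0561 gf 0.0 q [-0.17 -0.03  1.99  0.19  0.74  1.19]
shift mm [-8.3 -1.1 12.2]
t: 19.95
tool_pos: [0.6082, -0.013, 0.1453]
orientation: [-3.026, -0.16, -0.708]
force: [-0.7, 0.6, -0.4]
opening: 0.0554
gripper_force: 0.0
t 19.95 tcp [ 0.6082 -0.013   0.1453] grasp [ 0.6369 -0.0096  0.0871] tip [ 0.6453 -0.0086  0.0701] xdir [0.891 0.093 0.444] zdir [ 0.441  0.052 -0.896] yaw 5.96 lean 26.4 F [-0.7  0.6 -0.4] op 0.0554 gf 0.0 q [-0.17 -0.01  2.    0.19  0.72  1.18]
shift mm [-0.2 -0.4  3.4]
```

```bash
f() { egrep "tool_pos|^force" | tr '\n' ' '; echo; }
python3 -m jog '0.6 -0.0007 0 0.0019 0;0.6 -0.0007 0 0.0019 0;0.6 0 0 0 0'|f
python3 -m jog '0.6 -0.0007 0 0.0019 0;0.6 0 0 0 0'|f
python3 -m jog '0.6 -0.0007 0 0.0019 0;0.6 0 0 0 0'|f
python3 -m jog '0.6 -0.0007 0 0.0019 0;0.6 0 0 0 0'|f
python3 go.py rp .003 0 .052
```

```text
tool_pos: [0.6093, -0.013, 0.142] force: [-0.3, 0.4, 0.4] 
tool_pos: [0.6098, -0.0129, 0.1402] force: [-0.6, -0.0, 0.5] 
tool_pos: [0.61, -0.0129, 0.1382] force: [-0.1, 0.1, 0.1] 
tool_pos: [0.6102, -0.0128, 0.1362] force: [0.4, -0.8, 0.2] 
t 20.7 tcp [ 0.6102 -0.0128  0.1362] grasp [ 0.639  -0.0094  0.078 ] tip [ 0.6474 -0.0085  0.061 ] xdir [0.891 0.093 0.445] zdir [ 0.442  0.052 -0.895] yaw 5.97 lean 26.4 F [ 0.4 -0.8  0.2] op 0.0558 gf 0.0 q [-0.17  0.01  2.    0.19  0.7   1.18]
shift mm [-4.7 -0.4  7.7]
```

```bash
f() { egrep "tool_pos|^force" | tr '\n' ' '; echo; }
python3 -m jog '0.6 -0.0008 0 0.0018 0;0.6 -0.0008 0 0.0018 0;0.6 0 0 0 0'|f
python3 -m jog '0.6 -0.0008 0 0.0018 0;0.6 0 0 0 0'|f
python3 -m jog '0.6 -0.0005 0 0.0009 0;0.6 0 0 0 0'|f
python3 -m jog '0.6 -0.0005 0 0.0009 0;0.6 0 0 0 0'|f
python3 -m jog '0.6 -0.0005 0 0.0009 0;0.6 0 0 0 0'|f
python3 go.py rp .003 0 .052
```

```text
tool_pos: [0.6103, -0.0128, 0.132] force: [0.1, 0.7, 0.5] 
tool_pos: [0.6104, -0.0128, 0.1302] force: [0.0, -0.1, -0.2] 
tool_pos: [0.6105, -0.0128, 0.1294] force: [0.6, 0.8, -1.0] 
tool_pos: [0.6105, -0.0128, 0.1285] force: [-0.5, 0.2, 0.4] 
tool_pos: [0.6104, -0.0128, 0.1274] force: [0.1, -0.1, -0.6] 
t 21.62 tcp [ 0.6104 -0.0128  0.1274] grasp [ 0.6391 -0.0094  0.0692] tip [ 0.6475 -0.0084  0.0522] xdir [0.89  0.093 0.445] zdir [ 0.442  0.052 -0.895] yaw 5.98 lean 26.5 F [ 0.1 -0.1 -0.6] op 0.0558 gf 0.0 q [-0.16  0.02  2.    0.2   0.68  1.17]
shift mm [-0.9 -0.5 -0.2]
```

```bash
f() { egrep "tool_pos|^force" | tr '\n' ' '; echo; }
python3 -m jog '0.6 -0.0005 0 0.0009 0;0.6 0 0 0 0'|f
python3 -m jog '0.6 -0.0005 0 0.0009 0;0.6 0 0 0 0'|f
python3 -m jog '0.6 -0.0005 0 0.0009 0;0.6 0 0 0 0'|f
python3 -m jog '0.6 -0.0005 0 0.0009 0;0.6 0 0 0 0'|f
python3 go.py rp .003 0 .052
```

```text
tool_pos: [0.6106, -0.0129, 0.1267] force: [-0.8, 0.0, 1.9] 
tool_pos: [0.6108, -0.0128, 0.1263] force: [-5.2, 0.2, 7.5] 
tool_pos: [0.611, -0.0128, 0.1261] force: [-11.4, -0.4, 14.3] 
tool_pos: [0.6111, -0.0128, 0.1258] force: [-17.9, 0.8, 22.5] 
t 22.28 tcp [ 0.6111 -0.0128  0.1258] grasp [ 0.64   -0.0094  0.0677] tip [ 0.6485 -0.0085  0.0507] xdir [0.889 0.094 0.448] zdir [ 0.445  0.052 -0.894] yaw 6.02 lean 26.6 F [-17.9   0.8  22.5] op 0.0559 gf 14.1 q [-0.16  0.02  2.    0.2   0.68  1.17]
shift mm [-1.1 -0.6 -2. ]
```

Firm contact came at exactly the height of a seated tray, so the tail is down behind the lip. I'll back off.

```bash
python3 -m jog '0.6 0.001 0 -0.003 0;0.6 0 0 -0.01 0;0.6 0 0 -0.03 0;0.6 0 0 -0.04 0;0.6 0 0 -0.04 0;0.6 -0.01 0 -0.04 0;0.6 -0.02 0 -0.03 0;0.6 0 0 0 0;0.6 0 0 0 0;0.6 0 0 0 0' | egrep "tool_pos|^force"
python3 - <<'E'
from h import *
import fit,pickle
from scipy.ndimage import map_coordinates
s1=cam("side"); t1=cam("top")
zs=np.arange(0,.09,.003)
x,y,a=fit.rack[0]
W=lambda P:np.c_[x+np.cos(a)*P[:,0]-np.sin(a)*P[:,1],y+np.sin(a)*P[:,0]+np.cos(a)*P[:,1],P[:,2]]
def pr(c,P):
    q=proj(c,W(P)); return map_coordinates(c["color"].max(2).astype(float),[q[:,1],q[:,0]],order=1).astype(int).tolist()
for Y in(-.015,-.03,-.045): print("side",Y,pr(s1,np.array([[.008,Y,z] for z in zs])))
xs=np.arange(-.012,.03,.002)
for Y in(-.05,-.03,.03,.05): print("top z.054, x from -12",Y,pr(t1,np.array([[X,Y,.054] for X in xs])))
# what else moved
t0=fit.t
d=np.abs(t0["color"].astype(int)-t1["color"]).max(2); 
for n,(u,v) in dict(coneA=(228,239),coneB=(360,207),box=(133,240),snips=(164,308),driver=(430,265),coneL=(235,162),coneR=(320,148)).items(): print(n,d[v-12:v+12,u-12:u+12].mean().round(1))
E
```

```text
tool_pos: [0.4991, -0.0256, 0.283]
force: [-0.1, 0.3, -0.8]
side -0.015 [138, 152, 157, 151, 136, 115, 92, 82, 99, 121, 136, 140, 139, 139, 121, 99, 74, 50, 30, 21, 32, 34, 35, 37, 34, 32, 30, 31, 56, 114]
side -0.03 [138, 148, 155, 155, 138, 96, 62, 72, 106, 131, 142, 139, 146, 148, 137, 112, 81, 48, 25, 27, 32, 36, 37, 37, 37, 47, 104, 130, 135, 135]
side -0.045 [135, 149, 155, 148, 121, 89, 74, 92, 117, 132, 138, 141, 142, 144, 145, 122, 75, 35, 22, 26, 28, 31, 61, 104, 130, 136, 136, 136, 135, 135]
top z.054, x from -12 -0.05 [78, 85, 96, 106, 99, 83, 77, 80, 90, 74, 53, 28, 29, 43, 75, 92, 101, 98, 113, 138, 172]
top z.054, x from -12 -0.03 [77, 77, 93, 101, 102, 86, 77, 76, 75, 68, 48, 32, 25, 38, 55, 71, 77, 86, 96, 135, 170]
top z.054, x from -12 0.03 [80, 85, 99, 112, 104, 81, 50, 25, 11, 6, 8, 15, 29, 59, 91, 122, 131, 132, 129, 146, 172]
top z.054, x from -12 0.05 [79, 83, 96, 104, 98, 76, 45, 21, 7, 6, 9, 13, 34, 65, 107, 130, 139, 125, 126, 142, 176]
coneA 1.8
coneB 1.8
box 2.0
snips 2.1
driver 2.0
coneL 1.8
coneR 1.6
```

```bash
python3 - <<'E'
from h import *
import fit
from scipy.optimize import least_squares
s1=cam("side"); s0=fit.s
def blob(c,seed):
    im=cv2.resize(c["color"].max(2),None,fx=8,fy=8,interpolation=cv2.INTER_LINEAR); m=(im>88).astype(np.uint8)
    n,l,st,ce=cv2.connectedComponentsWithStats(m,connectivity=4); k=l[int(seed[1]*8),int(seed[0]*8)]
    cs,_=cv2.findContours((l==k).astype(np.uint8),cv2.RETR_EXTERNAL,cv2.CHAIN_APPROX_NONE); h=cs[0]
    q=cv2.approxPolyDP(cv2.convexHull(h),14,True)[:,0]/8; return st[k]/8,np.round(q,1).tolist()
def pj(pose,X,Y,Z): x,y,a=pose; return proj(s0,[[x+np.cos(a)*X-np.sin(a)*Y,y+np.sin(a)*X+np.cos(a)*Y,Z]])[0]
print(blob(s0,pj(fit.tray[0],-.07,-.02,.036)))
print(blob(s1,pj(fit.rack[0],.008,-.03,.036)))
for n,X,dz in(("seated",.007,.004),("uplip",.004,.016)):
    print(n,"card nominal y+-.03,z.014/.041:",[pj(fit.rack[0],X,Y,Z+dz).round(1).tolist() for Y,Z in((.03,.014),(-.03,.014),(-.03,.041),(.03,.041))])
print("init same:",[pj(fit.tray[0],-.07,Y,Z).round(1).tolist() for Y,Z in((.03,.014),(-.03,.014),(-.03,.041),(.03,.041))])
E
```

```text
(array([315.5  , 231.75 ,   6.875,  14.75 , 374.875]), [[321.9, 231.9], [321.8, 238.4], [316.1, 246.4], [316.1, 239.5]])
(array([0.00000000e+00, 0.00000000e+00, 5.60000000e+02, 4.20000000e+02,
       1.79222975e+06]), [[559.9, 0.0], [559.9, 419.9], [13.8, 419.9], [0.0, 412.8], [0.0, 0.0]])
seated card nominal y+-.03,z.014/.041: [[248.3, 239.3], [253.3, 228.4], [253.0, 220.7], [247.9, 231.4]]
uplip card nominal y+-.03,z.014/.041: [[249.1, 235.9], [254.1, 225.1], [253.8, 217.3], [248.7, 227.9]]
init same: [[312.7, 253.3], [319.9, 242.2], [320.1, 234.3], [312.9, 245.2]]
```

```bash
python3 -c "
from plant import robot
print(robot.close_job())"
```

```text
the job is handed in; nothing more can be done
None
```

I handed the job in at about 24 s. The tray's tail dropped behind the lip and the tray sits on the bay floor, judged by a touch probe and the last side image; the cones, box, snips and driver look unmoved. The probe pressed on the tail wall with about 22 N down and 18 N forward, and I did not check whether that moved the backrest to its stop.

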